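Prove the stop button on the cutting table

TASK

Test the stop on the cutting table: press the red mushroom button on the yellow box straight in until it latches, and take your hand off it so that it is seen to stay down by itself. Then push its wings round clockwise (seen from above) until the latch lets go and the button springs back out, and leave it out and untwisted. Do not press the green start button, and leave the thread cone, the tape roll and the pattern weight standing where they are.

Things in the scene. Friction and masses are not known exactly. Their poses are not given: they have to be found in the camera images.
- stop_box: Yellow box, 110 x 110 x 60 mm high, screwed to the table, yaw up to 1.2 rad either way; origin at the centre of its underside on the table. On its centre stands the red mushroom button: a 20 mm stem and a disc 70 mm across, underside 74 mm and flat top 88 mm above the table when out.
- stop_top (a point): Centre of the disc's flat top, on the button's upright axis; moves down with the button. The flat between the two wings that stand on the disc is 34 mm wide.
- wing_a (a point): Top middle of the red wing on the box's +x side (untwisted), marked by a white stripe. Each wing is an upright fin on the disc, running radially from 17 to 35 mm from the axis, 9 mm thick, 20 mm high above the disc's flat top (top 108 mm above the table when out). Moves and turns with the head.
- wing_b (a point): Top middle of the opposite, equal wing, on the box's -x side (26 mm from the axis).
- stop_press (a joint): How far the button is pressed in, m: 0 fully out, 0.0115 at the rigid bottom stop. Sprung outward: 3 N at the start, 5 to 8 N further in. It must go at least 0.0095 in, nearly to the bottom, to latch; let go, it then rests at about 0.008. It latches only while untwisted.
- stop_twist (a joint): Twist of the head, rad: 0 untwisted, growing clockwise seen from above, end stop at 0.8; it cannot turn anticlockwise from 0. Sprung back to 0 (0.02 to 0.07 N m: 1 to 3 N at a wing's middle). With the button latched, a twist of about 0.5 frees it and the head springs 8 mm up; let go, it turns back to 0 by itself.
- start_box: Grey box, 90 x 90 x 60 mm high, screwed to the table, with the green start button (32 mm across, its top at about 78 mm) on its top; origin at the centre of its underside. The yellow and the grey box may change sides.
- start (a joint): How far the green start button is pressed, m: 0 out, 0.006 in; must stay out.
- thread_cone: Loose blue thread cone standing upright, 60 mm across its foot, 100 mm high; origin at the centre of its underside. To be left alone.
- tape_roll: Loose cream roll of masking tape lying flat, 90 mm across, 25 mm high; origin at the centre of its underside. To be left alone.
- pattern_weight: Loose steel pattern weight, 68 mm across, 54 mm high with a knob on top; origin at the centre of its underside. To be left alone.
There are look-alikes about, which are no part of the job. Leave any turquoise look-alike of the stop_box alone.

How it is judged:
On the way, in this order (a step that is already met when the one before it is completed fails the run):
1. the mushroom button is latched in, untwisted, and stays down with nothing touching it (value of joint stop_press above 0.006 m and value of joint stop_twist below 0.15 rad and contact force between each of the arm, the fingers and stop_box below 0.3 N), for 0.2 s.
2. the head is twisted clockwise (value of joint stop_twist above 0.3 rad).
3. the button has sprung out (value of joint stop_press below 0.002 m), for 0.1 s.
At the end, for the whole second after the job is handed in: The red button is out (within 1.5 mm) and untwisted (within 0.08 rad), the green button is out, and the cone, tape roll and weight stand within 20 mm of where they were (value of joint each of stop_press, start below 0.0015 m and value of joint stop_twist below 0.08 rad and distance of each of thread_cone, tape_roll, pattern_weight from where it was at the start of the episode below 0.02 m and angle between each of thread_cone, tape_roll, pattern_weight's own z axis and vertical below 0.1 rad); the robot touches nothing.
It fails at once if the green start button is pressed (value of joint start above 0.003 m).
It fails at once if a bystander is lifted, knocked over or pushed away (distance of any of thread_cone, tape_roll, pattern_weight from where it was at the start of the episode above 0.02 m or height (world z) of any of thread_cone, tape_roll, pattern_weight above 0.015 m).
It also fails if it takes over 51 s, if anything falls off the work surface, if the arm or the gripper's body presses on something with over 40 N, if the wrist force passes 120 N, or if a joint passes its speed limit or range.

ROBOT

A 7-joint arm with a two-finger parallel gripper is mounted at the origin on the work surface. World frame = base frame: x ahead of the robot, y to its left, z up, the work surface at z = 0. Lengths are in m, angles in rad, forces in N, time in s.
With the tool pointing down it reaches from about 0.4 to 0.875 m from the base axis. Payload 19.3 kg.
Tool frame: the origin (TCP) lies on the front face of the gripper's body, between the roots of the fingers; the fingertips stand 73 mm ahead of it and the grasp point (between the pads) lies 54 mm ahead of it; z points along the fingers, y is the direction in which the jaws open and shut (so a half turn about z gives the same grasp; the last joint's range is limited). The gripper opens to 85 mm and grips with 20 to 120 N. Pads are 22 mm wide; open, the fingers measure 114 mm over their backs; the gripper's body (76 mm by 85 mm) begins 54 mm behind the grasp point. The pads swing forward as they close: fully open they stand 13 mm farther back than shut.
Start: joints at [-1.203, 0.521, -0.036, 1.599, 0.021, 1.021, -0.113], TCP at [0.265, 0.566, 0.304] pointing down, gripper open.
Joint ranges: [-2.91, 2.91], [-0.3, 2.13], [-1.5, 1.42], [0.17, 2.43], [-1.26, 4.41], [0.16, 1.93], [-2.52, 2.52]. Speed limits (rad/s): [1.89, 1.89, 2.39, 2.39, 3.01, 3.01, 3.01].

INTERFACE

Orientations are given as [roll, pitch, yaw] about the fixed x, y, z axes, in that order (R = Rz(yaw) Ry(pitch) Rx(roll)).
In Python, from workcell import bot gives the robot as it stands.
- The arm moves only by the shell command python3 -m crank 'ROWS' [OPENING] [FORCE]. ROWS is a JSON object of lists of equal length, an entry for each row: "travel": the shift along the world's x, y, z in cm, a list of three; "rot": the turn, a rotation vector about the world's x, y, z in degrees, a list of three. A call has 1 to 8 rows; each row is the pose to reach, as a shift and turn from the pose commanded when the call began; what a row does not reach only later rows make up. A row lasts 1/10 s, in which the tool goes at most 50 mm and 8.59 degrees, less where a joint would pass 70% of its speed; a pose out of reach is approached as far as the arm can. A call with a gripper value outside its range is refused whole. OPENING is the opening, from -1 (shut) to 1 (fully open), so that 0 is half open, set as the call begins (- or left out, the last holds). The fingers move at their own pace and stop on an object; FORCE is the grip in N (left out, the last holds). Time passes only in rows, so rows that repeat a pose let the fingers close. It gives the time, the measured TCP pose, the force and the opening at its end, in the units of the state.
- bot.observe(): the state, without advancing time (a new reading comes with each control period).
- bot.grab_frame(name): name is "scene" or "top" or "wrist"; returns the picture (480x640x3 uint8, red, green, blue); there is no depth.
- bot.camera_model(name): a dict with "fx", "fy", "cx", "cy" (pixels), "R" (3x3) and "t" (3): a world point X has camera coordinates R X + t. Camera axes: x right, y down, z forward; pixel columns grow to the right and rows downward; lengths in m; the calibration is good to about 2 mm. A picture is of the moment at which its call begins: read the wrist's pose just before it. camera_model takes no time and is no camera call; for the wrist camera it gives the pose at the moment of the call.
- bot.job_done(): hands the job in, once; it reports no verdict.
Trained networks look in the newest picture that a camera, given by its name, has taken for a name from the list of things; names that differ only in an ending like _2 or _b are one class to them, and where a whole thing is asked for, a point or a joint stands for the part that bears it (a point fixed in the world has none). Each returns a list of dicts, best first, with "conf" (0 to 1); they miss things now and then, are a little off and sometimes report something else, mostly with a low value. They report only what shows in the picture. A call takes as long as a camera call. They do not tell look-alikes from the thing itself.
- bot.silhouettes(camera, thing): "pixels" (480x640 bool, what is visible of it) and "box" ([centre column, centre row, width, height] in pixels, round what is visible of it).
The state is a dict: "clock": time; "qpos": joint angles; "qd": joint speeds; "joint_efforts": joint torques, N m; "position": TCP position; "tool_rot": TCP orientation; "force": force on the tool from outside, world axes, zero at the start; "moment": the same for the moment, N m; "grip_width": finger opening in m.
Only numpy, scipy, OpenCV 4.12 (cv2) and the standard library are available. Lean on these libraries where they do the work, as an engineer would, in place of code of your own. Each camera call takes 0.05 s, during which the arm holds its last target.

## Working session

There is one attempt and no reset: what is moved stays moved. The work goes in short steps, Python scripts to look and compute and a shell command to move; the robot and the scene stay as the last step left them, time stands still between calls to the robot, and variables do not carry over. Pictures are saved under pics/ and viewed, and the job is handed in when it is done.

```bash
mkdir -p pics; ls; python3 - <<'E'
from workcell import bot
import cv2
s=bot.observe();print(s)
for n in("scene","top","wrist"):
    im=bot.grab_frame(n);cv2.imwrite(f"pics/{n}0.png",im[:,:,::-1])
    m=bot.camera_model(n);print(n,m)
    for th in("stop_box","start_box"):
        for d in bot.silhouettes(n,th): print(n,th,round(d["conf"],2),d["box"])
E
```

```text
pics
{'clock': 0.0, 'qpos': array([-1.20318865,  0.52206763, -0.03637911,  1.60000424,  0.02121094,
        1.02111124, -0.11280808]), 'qd': array([-0.00043651, -0.00131146, -0.00023553, -0.00074279, -0.00060635,
        0.00146978, -0.00074981]), 'joint_efforts': array([-1.68447018e-04, -9.27097464e+01,  1.98014729e+00, -3.69941103e+01,
        1.80294999e-02,  8.02447874e-03, -4.51837445e-05]), 'position': array([0.26486646, 0.56581364, 0.30329305]), 'tool_rot': array([-3.14038957e+00,  7.02030981e-05,  2.70381746e+00]), 'force': array([-1.05052582,  0.20684725,  0.07678505]), 'moment': array([-0.01288899, -0.00972171, -0.00726769]), 'grip_width': 0.08583113753273858}
scene {'fx': 523.4059311022249, 'fy': 523.4059311022249, 'cx': 317.27887801849454, 'cy': 234.57031599732898, 'R': array([[-0.5140587 ,  0.85752826,  0.01972136],
       [ 0.53750964,  0.33996582, -0.77169076],
       [-0.66845122, -0.38609392, -0.6356921 ]]), 't': array([ 0.32930018, -0.23912013,  1.46689613])}
scene stop_box 0.83 [239.4, 255.4, 59.8, 65.9]
scene stop_box 0.64 [277.1, 198.9, 53.6, 60.6]
scene start_box 0.98 [431.5, 282.2, 60.7, 65.3]
top {'fx': 442.081998114216, 'fy': 442.081998114216, 'cx': 314.08891499733943, 'cy': 239.8738392150467, 'R': array([[-0.01943633, -0.9996158 , -0.01976062],
       [-0.98665295,  0.02237276, -0.16129293],
       [ 0.16167306,  0.01636193, -0.98670872]]), 't': array([0.00662473, 0.6281481 , 0.76002829])}
top stop_box 0.82 [420.6, 316.9, 84.7, 84.0]
top stop_box 0.82 [395.6, 206.9, 83.9, 82.4]
top start_box 0.96 [208.8, 295.0, 56.1, 50.4]
wrist {'fx': 390.14943123844927, 'fy': 390.14943123844927, 'cx': 313.25755139855255, 'cy': 233.62346640458188, 'R': array([[ 0.42378516,  0.90576028, -0.00211312],
       [ 0.87059372, -0.4066855 ,  0.27689977],
       [ 0.24994543, -0.11918568, -0.96089648]]), 't': array([-0.62378946, -0.03606224,  0.38003471])}
```

View pics/scene0.png

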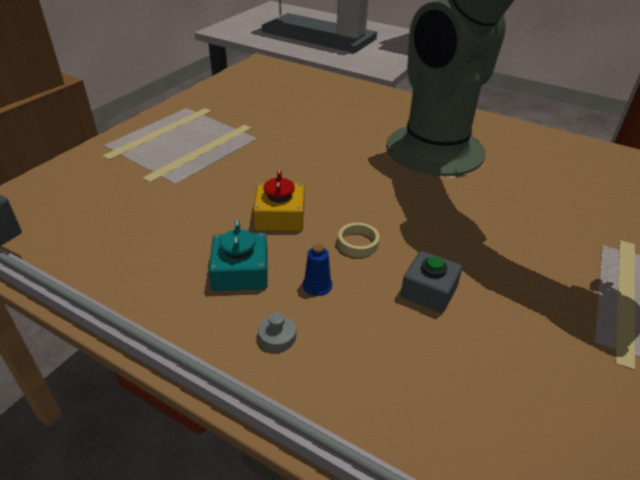

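View pics/top0.png

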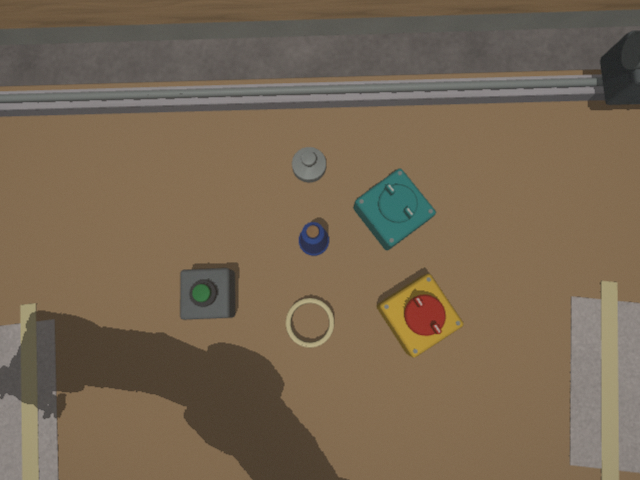

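```bash
python3 - <<'E'
import cv2
im=cv2.imread("pics/top0.png")[150:380,330:490]
cv2.imwrite("pics/topcrop0.png",cv2.resize(im,None,fx=2.6,fy=2.6,interpolation=cv2.INTER_CUBIC))
E
```

```text
(no output)
```

View pics/topcrop0.png

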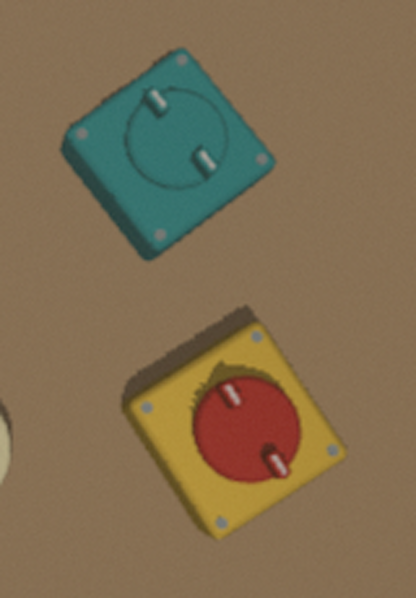

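The yellow stop box shows in the top view at about (421,315). Its wings are near (419,301) and (436,328), and the turquoise look-alike is at (396,207). Next I measure the yellow one.

```bash
cat > h.py <<'E'
import numpy as np
from workcell import bot
def ray(cam,u,v,z):
    m=bot.camera_model(cam);R=np.array(m["R"]);t=np.array(m["t"])
    o=-R.T@t;d=R.T@np.array([(u-m["cx"])/m["fx"],(v-m["cy"])/m["fy"],1])
    return o+d*(z-o[2])/d[2]
E
python3 - <<'E'
from h import *
import cv2
print("wings",ray("top",418.8,301.2,.108),ray("top",436.5,328.1,.108))
im=cv2.imread("pics/top0.png").astype(int)
m=((im[:,:,2]>90)&(im[:,:,1]<70)).astype(np.uint8);m[:, :380]=0;m[:,470:]=0;m[:270]=0;m[370:]=0
cs=cv2.findContours(m,cv2.RETR_EXTERNAL,cv2.CHAIN_APPROX_NONE)[0];c=max(cs,key=cv2.contourArea)
e=cv2.fitEllipse(cv2.convexHull(c));print(e,ray("top",*e[0],.085))
for (n,z,u,v) in [("cone",.1,313,232),("tape",.025,310,322),("weight",.05,309,158),("start",.078,202,293),("turq",.1,398,202)]: print(n,ray("top",u,v,z))
# screws of yellow box z=.06
for p in [(147,408),(256,337),(332,450),(221,523)]: print(ray("top",330+p[0]/2.6,150+p[1]/2.6,.06))
im=cv2.imread("pics/scene0.png").astype(int)
m=((im[:,:,2]>110)&(im[:,:,1]<60)).astype(np.uint8);m[:, :250]=0;m[:,310:]=0;m[:160]=0;m[220:]=0
ys,xs=np.nonzero(m);print(xs.min(),xs.max(),ys.min(),ys.max())
cv2.imwrite("pics/sc.png",cv2.resize(cv2.imread("pics/scene0.png")[160:240,230:330],None,fx=6,fy=6,interpolation=cv2.INTER_CUBIC))
E
```

```text
wings [ 0.51182887 -0.17921039  0.108     ] [ 0.46754314 -0.20561658  0.108     ]
((424.4072570800781, 314.57373046875), (39.6850700378418, 42.63398361206055), 141.00697326660156) [ 0.48957436 -0.19234089  0.085     ]
cone [ 0.6339537  -0.00579404  0.1       ]
tape [0.47958762 0.00433028 0.025     ]
weight [7.85717301e-01 8.47042497e-06 5.00000000e-02]
start [0.53412369 0.19065051 0.078     ]
turq [ 0.68359199 -0.15472565  0.1       ]
[ 0.5039172  -0.13225602  0.06      ]
[ 0.55045144 -0.20879295  0.06      ]
[ 0.47356069 -0.25502991  0.06      ]
[ 0.42712922 -0.17800188  0.06      ]
264 293 171 194
```

View pics/sc.png

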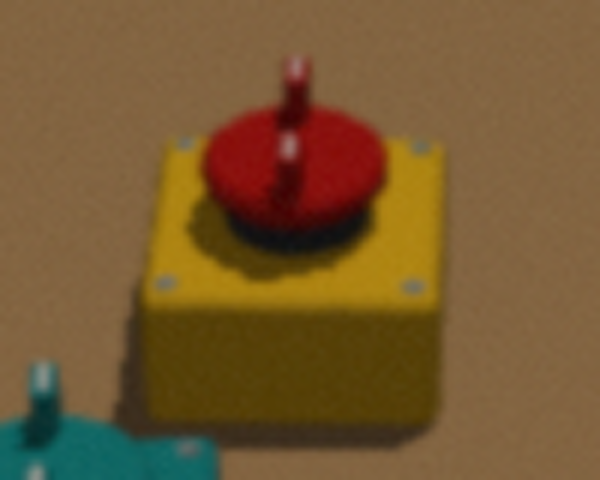

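Four checks agree on the target: the wings' midpoint, the screws and the disc fit put the axis at about (0.489, -0.193), and the wing line is at about 31°. I'll shut the fingers and carry the tool over there. The tool's x axis (22 mm pad width) will lie along the wing line, which takes a +56° turn.

```bash
python3 -m crank '{"travel":[[2,-4,0],[4,-8,0],[6,-12.5,0],[8,-17,0],[10,-21.5,0],[12,-26,0],[14,-30.5,0],[16,-35,0]],"rot":[[0,0,7],[0,0,14],[0,0,21],[0,0,28],[0,0,35],[0,0,42],[0,0,49],[0,0,56]]}' -1 40; python3 -c "
from workcell import bot;print(bot.observe()['qpos'])"
```

```text
clock: 1.25
position: [0.4236, 0.2189, 0.3042]
tool_rot: [-3.141, 0.001, -2.608]
force: [1.0, 0.0, 0.1]
grip_width: 0.0001
[-0.46829659  0.2900694  -0.16281314  1.97197704  0.06022192  0.88349183
  1.44204694]
```

```bash
python3 -m crank '{"travel":[[0.8,-4.8,0],[1.6,-9.6,0],[2.4,-14.4,0],[3.2,-19.2,0],[4,-24,0],[4.8,-28.8,0],[5.6,-33.6,0],[6.2,-38,0]],"rot":[[0,0,0],[0,0,0],[0,0,0],[0,0,0],[0,0,0],[0,0,0],[0,0,0],[0,0,0]]}'
python3 -m crank '{"travel":[[0.3,-2,0],[0.4,-3.1,0],[0.4,-3.1,0],[0.4,-3.1,0]],"rot":[[0,0,0],[0,0,0],[0,0,0],[0,0,0]]}'
python3 - <<'E'
from h import *
import cv2
print(bot.observe()['qpos'])
m=bot.camera_model("wrist");im=bot.grab_frame("wrist");cv2.imwrite("pics/w1.png",im[:,:,::-1])
R=np.array(m["R"]);t=np.array(m["t"])
for X in [(.489,-.193,.088),(.5115,-.179,.108),(.4671,-.206,.108)]:
    c=R@np.array(X)+t;print(m["fx"]*c[0]/c[2]+m["cx"],m["fy"]*c[1]/c[2]+m["cy"])
E
```

```text
clock: 2.05
position: [0.4851, -0.1616, 0.3041]
tool_rot: [-3.141, 0.0, -2.613]
force: [1.0, 0.6, -0.3]
grip_width: -0.0001
clock: 2.45
position: [0.4891, -0.1889, 0.3039]
tool_rot: [3.141, 0.0, -2.611]
force: [-0.8, -0.4, -0.2]
grip_width: -0.0001
[ 0.22389967  0.36223971  0.04114516  1.86626296 -0.01907387  0.91369789
  2.37529653]
308.6366574772091 216.62836667304012
309.39125473473894 258.7899549584477
307.9932381017545 187.30844730288868
```

View pics/w1.png

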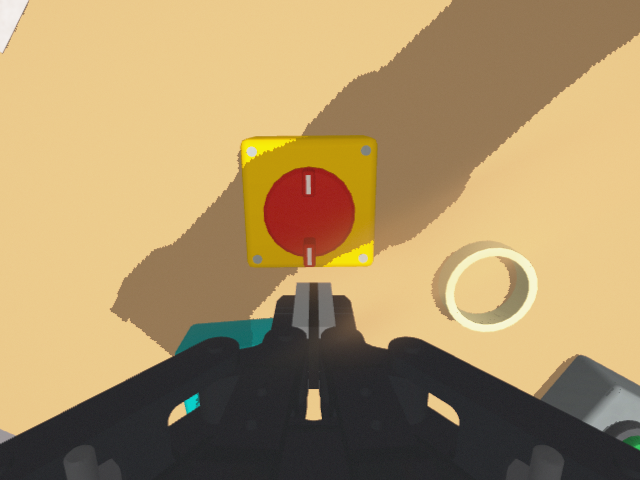

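The wrist view matches the estimate to about 1 mm: wings at (308,184) and (309,257), wing line in line with the tool. I'll go down to just above the wings.

```bash
python3 -m crank '{"travel":[[0,-0.1,-3],[0,-0.1,-6],[0,-0.1,-9],[0,-0.1,-10.5],[0,-0.1,-10.5],[0,-0.1,-10.5]],"rot":[[0,0,0],[0,0,0],[0,0,0],[0,0,0],[0,0,0],[0,0,0]]}'
python3 - <<'E'
from h import *
import cv2
s=bot.observe();print(s["position"],s["force"],s["tool_rot"])
im=bot.grab_frame("wrist");cv2.imwrite("pics/w2.png",im[:,:,::-1])
im=bot.grab_frame("scene");cv2.imwrite("pics/s2.png",cv2.resize(im[130:250,210:350,::-1],None,fx=5,fy=5,interpolation=cv2.INTER_CUBIC))
E
```

```text
clock: 3.1
position: [0.4894, -0.1903, 0.1995]
tool_rot: [-3.142, 0.0, -2.611]
force: [0.1, -0.2, 1.3]
grip_width: 0.0001
[ 0.48940096 -0.19032169  0.19950269] [ 0.06380834 -0.21732784  1.2613433 ] [-3.14157184e+00  3.18104864e-04 -2.61105203e+00]
```

View pics/w2.png

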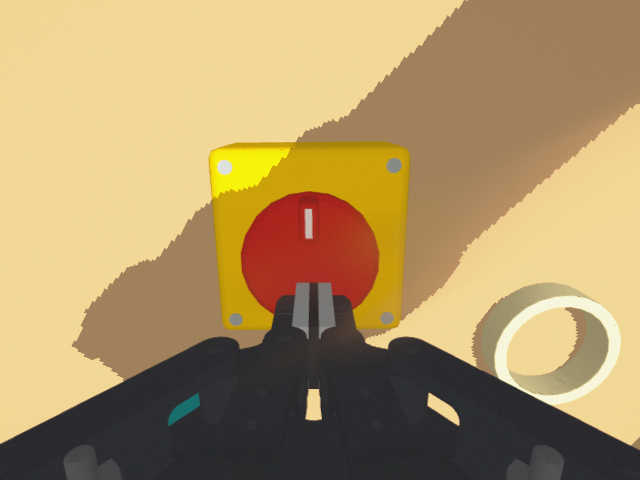

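View pics/s2.png

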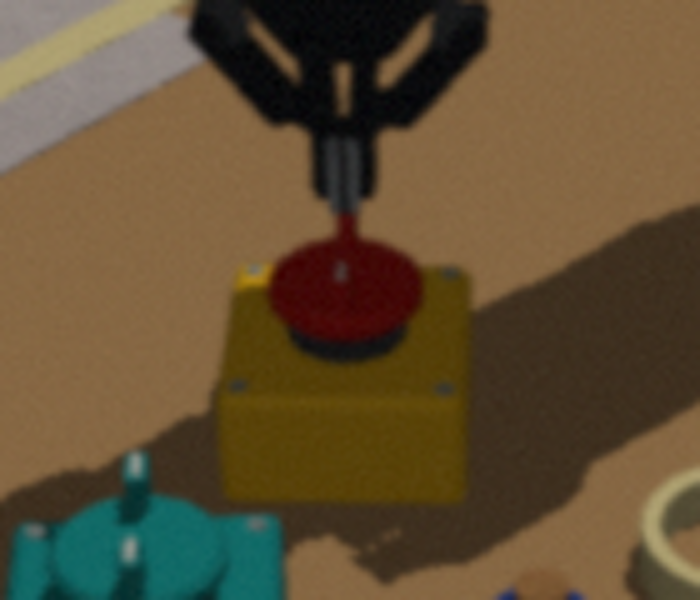

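```bash
python3 - <<'E'
from h import *
a=ray("wrist",308.5,223,.108);print("wing_b",a, "axis",a[:2]+.026*np.array([np.cos(.54),np.sin(.54)]))
l=ray("wrist",241,258,.088);r=ray("wrist",379,258,.088);print((l+r)/2,np.linalg.norm(l-r)); print("far edge",ray("wrist",310,192,.088))
print(bot.observe()["position"])
E
```

```text
wing_b [ 0.46566122 -0.20741261  0.108     ] axis [ 0.48796165 -0.19404507]
[ 0.48534976 -0.19542726  0.088     ] 0.06823729598194049
far edge [ 0.45687905 -0.2120129   0.088     ]
[ 0.48959081 -0.19081029  0.20003368]
```

Axis is at (0.488, -0.194). I'll correct the xy error and go down between the wings to just above the disc.

```bash
python3 -m crank '{"travel":[[-0.15,-0.3,0],[-0.15,-0.3,0],[-0.15,-0.3,-1],[-0.15,-0.3,-2],[-0.15,-0.3,-3],[-0.15,-0.3,-3.5],[-0.15,-0.3,-3.5]],"rot":[[0,0,0],[0,0,0],[0,0,0],[0,0,0],[0,0,0],[0,0,0],[0,0,0]]}'
python3 - <<'E'
from h import *
import cv2
s=bot.observe();print(s["position"],s["force"],s["moment"])
im=bot.grab_frame("scene");cv2.imwrite("pics/s3.png",cv2.resize(im[130:250,210:350,::-1],None,fx=5,fy=5,interpolation=cv2.INTER_CUBIC))
E
```

```text
clock: 3.9
position: [0.4872, -0.194, 0.1628]
tool_rot: [3.14, -0.001, -2.612]
force: [0.7, 0.7, -1.0]
grip_width: 0.0002
[ 0.48716483 -0.19399451  0.16279074] [ 0.69191291  0.74812506 -0.95437022] [-0.00254022 -0.04917026 -0.02056616]
```

View pics/s3.png

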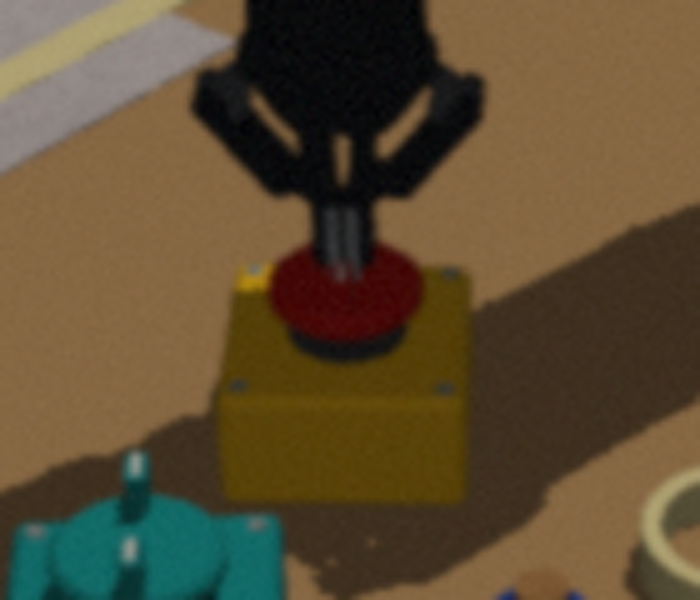

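The fingertips are between the wings, just above the disc. I'll press in small rows and watch the force.

```bash
python3 -m crank '{"travel":[[0,0,-0.2],[0,0,-0.4],[0,0,-0.6],[0,0,-0.6]],"rot":[[0,0,0],[0,0,0],[0,0,0],[0,0,0]]}'
python3 -m crank '{"travel":[[0,0,-0.2],[0,0,-0.4],[0,0,-0.4]],"rot":[[0,0,0],[0,0,0],[0,0,0]]}'
```

```text
clock: 4.35
position: [0.4877, -0.1942, 0.158]
tool_rot: [-3.141, 0.0, -2.612]
force: [-0.1, -0.4, 2.9]
grip_width: 0.0
clock: 4.65
position: [0.4878, -0.1942, 0.154]
tool_rot: [-3.141, 0.0, -2.612]
force: [0.2, -0.6, 2.6]
grip_width: -0.0002
```

```bash
python3 -m crank '{"travel":[[0,0,-0.1],[0,0,-0.2],[0,0,-0.3],[0,0,-0.3]],"rot":[[0,0,0],[0,0,0],[0,0,0],[0,0,0]]}'
python3 -m crank '{"travel":[[0,0,-0.1],[0,0,-0.1]],"rot":[[0,0,0],[0,0,0]]}'
python3 -m crank '{"travel":[[0,0,-0.1],[0,0,-0.1]],"rot":[[0,0,0],[0,0,0]]}'
```

```text
clock: 5.05
position: [0.4878, -0.1942, 0.1509]
tool_rot: [-3.141, 0.0, -2.612]
force: [2.1, -0.3, 4.8]
grip_width: -0.0003
clock: 5.25
position: [0.4878, -0.1942, 0.1499]
tool_rot: [-3.141, 0.0, -2.612]
force: [2.0, -0.4, 5.6]
grip_width: 0.0003
clock: 5.45
position: [0.4878, -0.1942, 0.1491]
tool_rot: [-3.141, 0.0, -2.612]
force: [0.7, -1.1, 8.0]
grip_width: -0.0
```

Still no rigid stop, so I continue gently until the force rises.

```bash
for i in 1 2; do python3 -m crank '{"travel":[[0,0,-0.1],[0,0,-0.1]],"rot":[[0,0,0],[0,0,0]]}'; done
```

```text
clock: 5.65
position: [0.488, -0.1943, 0.1489]
tool_rot: [-3.141, 0.001, -2.612]
force: [-2.1, 0.1, 25.8]
grip_width: 0.0001
clock: 5.85
position: [0.4881, -0.1944, 0.1486]
tool_rot: [-3.14, 0.001, -2.613]
force: [-5.7, 2.6, 42.9]
grip_width: -0.0002
```

The rigid bottom stop is felt at TCP z = 0.1487, so the button is fully in. Lift straight up, wait, and look.

```bash
python3 -m crank '{"travel":[[0,0,0.5],[0,0,2],[0,0,4],[0,0,5],[0,0,5],[0,0,5],[0,0,5]],"rot":[[0,0,0],[0,0,0],[0,0,0],[0,0,0],[0,0,0],[0,0,0],[0,0,0]]}'
python3 - <<'E'
from h import *
import cv2
s=bot.observe();print(s["position"],s["force"])
im=bot.grab_frame("scene");cv2.imwrite("pics/s4.png",cv2.resize(im[130:250,210:350,::-1],None,fx=5,fy=5,interpolation=cv2.INTER_CUBIC))
im=bot.grab_frame("wrist");cv2.imwrite("pics/w4.png",im[:,:,::-1])
E
```

```text
clock: 6.55
position: [0.4872, -0.194, 0.196]
tool_rot: [3.141, -0.001, -2.612]
force: [-0.1, 0.9, -0.5]
grip_width: -0.0
[ 0.48721517 -0.19396926  0.19603699] [-0.14163682  0.91210212 -0.53634574]
```

View pics/s4.png

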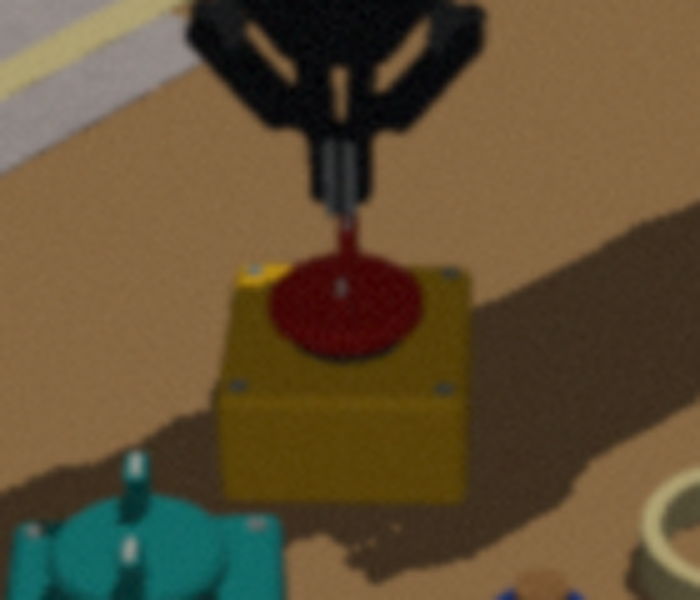

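View pics/w4.png

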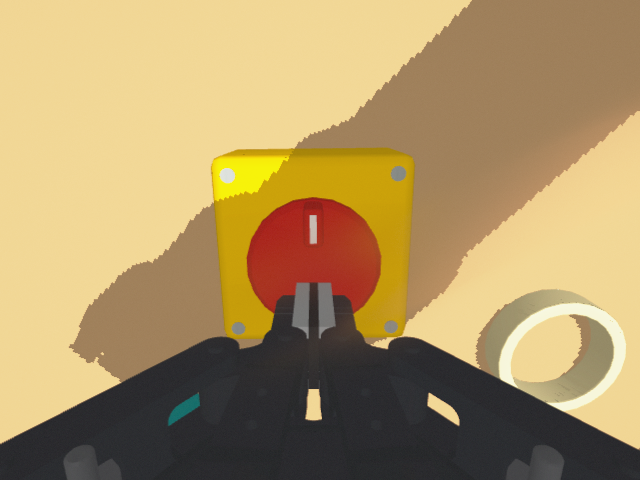

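It is latched: the disc is lower, the dark collar is hidden, and nothing touches it. Next I go to the anticlockwise side of wing_b (about (0.4745, -0.2336)) at tip height 92 mm. That overlaps the latched wing by 8 mm and still clears the disc by 4 mm when it springs up.

```bash
python3 -m crank '{"travel":[[-0.6,-2,0],[-1.3,-4,0],[-1.3,-4,0],[-1.3,-4,-1],[-1.3,-4,-2],[-1.3,-4,-3.1],[-1.3,-4,-3.1],[-1.3,-4,-3.1]],"rot":[[0,0,0],[0,0,0],[0,0,0],[0,0,0],[0,0,0],[0,0,0],[0,0,0],[0,0,0]]}'
python3 - <<'E'
from h import *
import cv2
s=bot.observe();print(s["position"],s["force"])
im=bot.grab_frame("scene");cv2.imwrite("pics/s5.png",cv2.resize(im[130:250,210:350,::-1],None,fx=5,fy=5,interpolation=cv2.INTER_CUBIC))
im=bot.grab_frame("wrist");cv2.imwrite("pics/w5.png",im[:,:,::-1])
E
```

```text
clock: 7.45
position: [0.4745, -0.2338, 0.1654]
tool_rot: [3.141, -0.001, -2.612]
force: [-0.1, -0.9, 0.3]
grip_width: -0.0
[ 0.47452413 -0.23377335  0.16539382] [-0.05355572 -0.93129317  0.25317604]
```

View pics/s5.png

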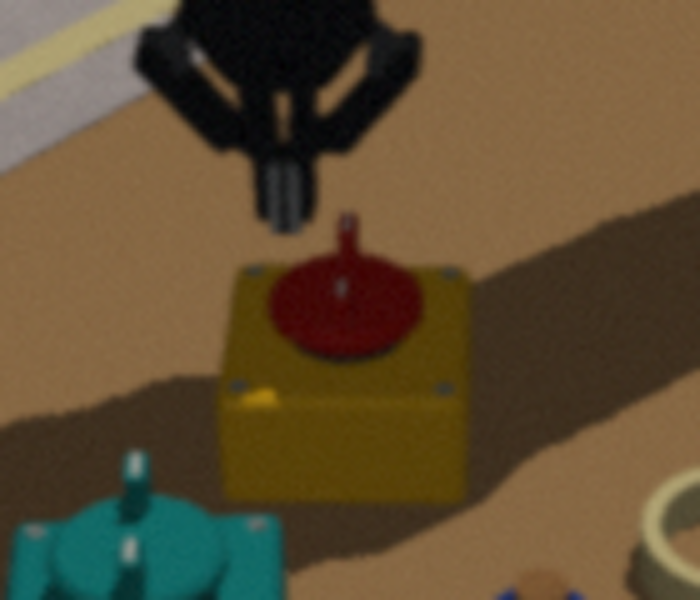

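View pics/w5.png

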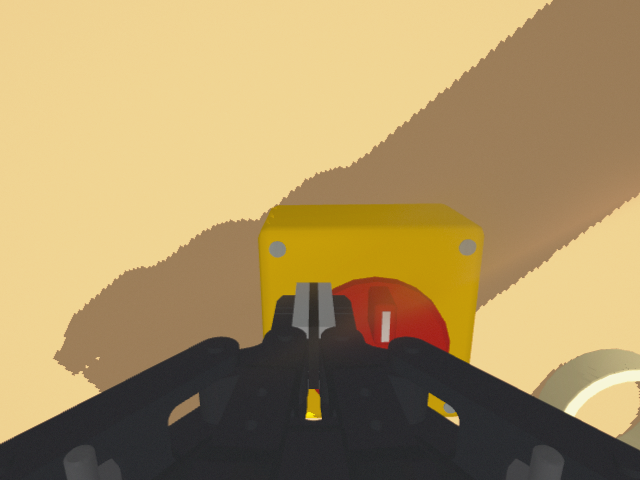

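There is about a 15 mm gap between the fingertip and the wing's side. I'll push along the clockwise tangent (-0.515, 0.857), coming up close first.

```bash
python3 -m crank '{"travel":[[-0.2,0.35,0],[-0.4,0.7,0],[-0.6,1,0],[-0.75,1.25,0],[-0.9,1.5,0],[-1.05,1.75,0],[-1.05,1.75,0]],"rot":[[0,0,0],[0,0,0],[0,0,0],[0,0,0],[0,0,0],[0,0,0],[0,0,0]]}'
python3 - <<'E'
from h import *
import cv2
s=bot.observe();print(s["position"],s["force"],s["moment"])
im=bot.grab_frame("wrist");cv2.imwrite("pics/w6.png",im[:,:,::-1])
im=bot.grab_frame("scene");cv2.imwrite("pics/s6.png",cv2.resize(im[130:250,210:350,::-1],None,fx=5,fy=5,interpolation=cv2.INTER_CUBIC))
E
```

```text
clock: 8.25
position: [0.4639, -0.2166, 0.166]
tool_rot: [-3.141, -0.0, -2.612]
force: [-0.3, -1.5, 1.2]
grip_width: 0.0
[ 0.46388597 -0.21658211  0.16596802] [-0.32791614 -1.5190864   1.21588227] [-0.28556532  0.07941347 -0.03675508]
```

View pics/w6.png

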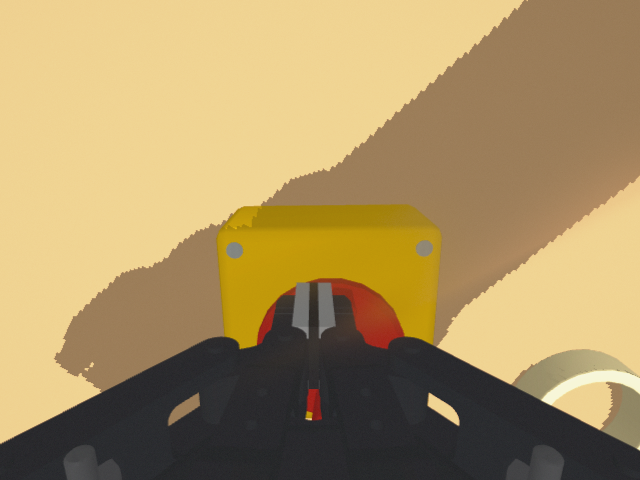

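View pics/s6.png

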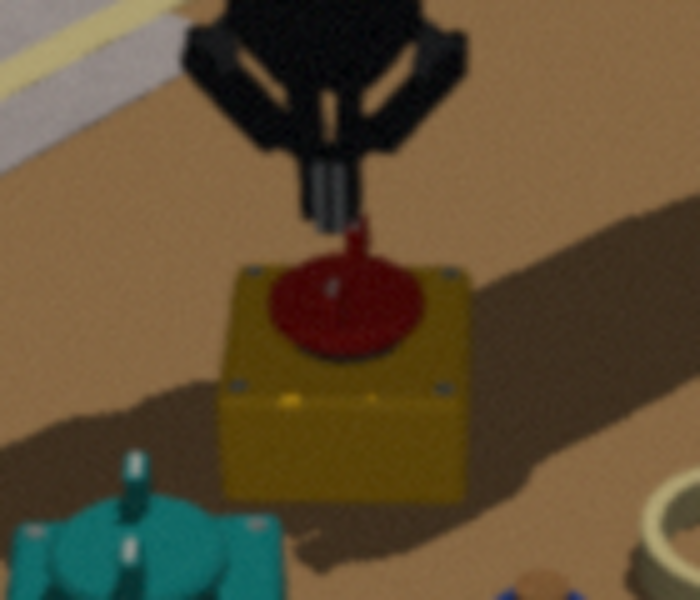

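In contact: the head has started turning clockwise, with the front wing's stripe moving from 341 to 332 and the rear one from 347 to 357. Continue.

```bash
python3 -m crank '{"travel":[[-0.1,0.17,0],[-0.2,0.34,0],[-0.3,0.52,0],[-0.4,0.69,0],[-0.4,0.69,0]],"rot":[[0,0,0],[0,0,0],[0,0,0],[0,0,0],[0,0,0]]}'
python3 - <<'E'
from h import *
import cv2
s=bot.observe();print(s["position"],s["force"],s["moment"])
im=bot.grab_frame("scene");cv2.imwrite("pics/s7.png",cv2.resize(im[130:250,210:350,::-1],None,fx=5,fy=5,interpolation=cv2.INTER_CUBIC))
E
```

```text
clock: 8.85
position: [0.4603, -0.2094, 0.1661]
tool_rot: [-3.141, 0.001, -2.612]
force: [2.4, -3.0, 4.2]
grip_width: -0.0001
[ 0.46027494 -0.2094217   0.16607153] [ 2.35801522 -2.96399019  4.22279496] [-0.45868132 -0.37082238 -0.02499141]
```

View pics/s7.png

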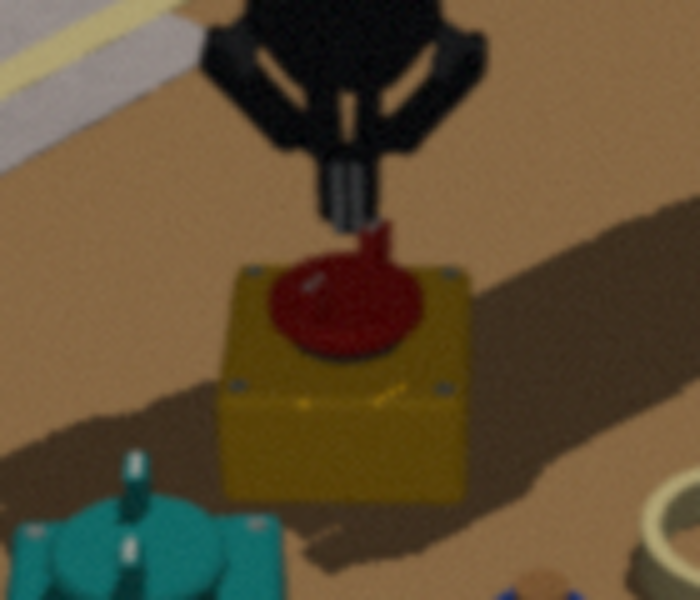

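The twist is about 0.45 rad and the disc is still down. I'll push a little further and then look.

```bash
python3 -m crank '{"travel":[[-0.1,0.17,0],[-0.2,0.34,0],[-0.2,0.34,0]],"rot":[[0,0,0],[0,0,0],[0,0,0]]}'
python3 - <<'E'
from h import *
import cv2
s=bot.observe();print(s["position"],s["force"],s["moment"])
im=bot.grab_frame("scene");cv2.imwrite("pics/s8.png",cv2.resize(im[130:250,210:350,::-1],None,fx=5,fy=5,interpolation=cv2.INTER_CUBIC))
E
```

```text
clock: 9.2
position: [0.4583, -0.2062, 0.166]
tool_rot: [-3.141, 0.001, -2.612]
force: [4.8, -3.2, 4.3]
grip_width: 0.0003
[ 0.45834023 -0.20615191  0.16604345] [ 4.81471121 -3.23541085  4.28542146] [-0.61234482 -0.92575088 -0.11538519]
```

View pics/s8.png

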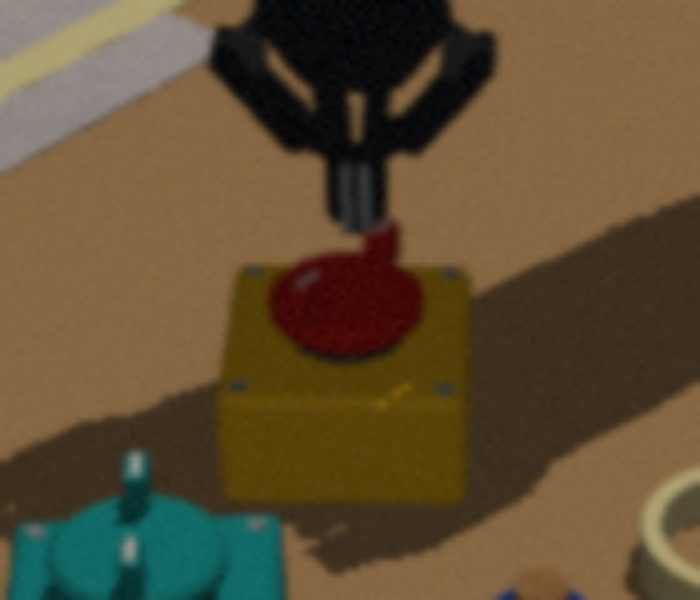

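```bash
python3 - <<'E'
from h import *
for p in [(341,288),(332,288),(313,284),(306,279)]:
    for z in(.100,.102):
        a=ray("scene",210+(p[0]+.5)/5-.5,130+(p[1]+.5)/5-.5,z)[:2]-[.488,-.194]
        print(p,z,a,np.hypot(*a),.54-np.arctan2(a[1],a[0]))
E
```

```text
(341, 288) 0.1 [0.02339607 0.01480158] 0.027685067795193436 -0.0240831674248132
(341, 288) 0.102 [0.02578732 0.01649913] 0.030613841662006973 -0.029182304228652645
(332, 288) 0.1 [0.02548637 0.01153265] 0.02797422296692349 0.11506679907683848
(332, 288) 0.102 [0.0278711  0.01324039] 0.03085622215528253 0.09650427038880571
(313, 284) 0.1 [0.02738339 0.00289057] 0.02753553169134362 0.4348301856831158
(313, 284) 0.102 [0.02976221 0.00462526] 0.030119463972770558 0.38582619646808036
(306, 279) 0.1 [ 0.02585867 -0.00185138] 0.0259248623940284 0.6114741912526869
(306, 279) 0.102 [ 0.02824224 -0.00010191] 0.02824242711731487 0.5436084092200382
```

The twist reads about 0.6 rad and the wrist feels 4 N upward. The latch has probably let go, with the finger's wider backing holding the wing down. I'll turn slightly more and lift so it can rise.

```bash
python3 -m crank '{"travel":[[-0.05,0.1,0],[-0.05,0.1,0],[-0.05,0.1,0.2],[-0.05,0.1,0.4],[-0.05,0.1,0.6],[-0.05,0.1,0.8],[-0.05,0.1,0.8]],"rot":[[0,0,0],[0,0,0],[0,0,0],[0,0,0],[0,0,0],[0,0,0],[0,0,0]]}'
python3 - <<'E'
from h import *
import cv2
s=bot.observe();print(s["position"],s["force"],s["moment"])
im=bot.grab_frame("scene");cv2.imwrite("pics/s9.png",cv2.resize(im[130:250,210:350,::-1],None,fx=5,fy=5,interpolation=cv2.INTER_CUBIC))
E
```

```text
clock: 9.95
position: [0.4572, -0.2053, 0.1739]
tool_rot: [3.141, -0.001, -2.612]
force: [1.6, -2.8, 0.4]
grip_width: -0.0
[ 0.45721751 -0.20533991  0.17393757] [ 1.61776812 -2.77732311  0.44985594] [-0.48415463 -0.30037331 -0.01663387]
```

View pics/s9.png

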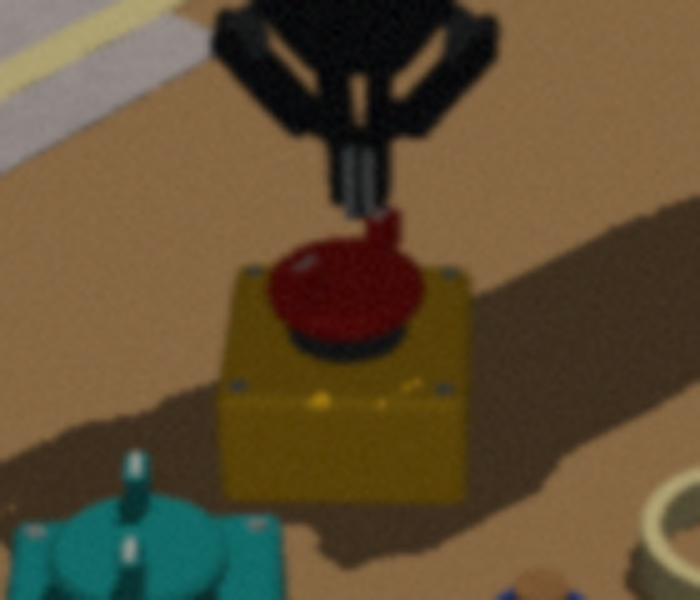

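The button has come out: the disc is back up and the dark collar shows. Now I back off along the path so the spring turns the head back, then rise clear.

```bash
python3 -m crank '{"travel":[[0.2,-0.34,0],[0.4,-0.69,0],[0.7,-1.2,0],[1.0,-1.7,0],[1.3,-2.2,0],[1.7,-2.9,0],[1.9,-3.2,0],[1.9,-3.2,0]],"rot":[[0,0,0],[0,0,0],[0,0,0],[0,0,0],[0,0,0],[0,0,0],[0,0,0],[0,0,0]]}'
python3 -m crank '{"travel":[[0,0,2],[0,0,5],[0,-1,9],[0,-3,12],[0,-3,12],[0,-3,12]],"rot":[[0,0,0],[0,0,0],[0,0,0],[0,0,0],[0,0,0],[0,0,0]]}'
python3 - <<'E'
from h import *
import cv2
s=bot.observe();print(s["position"],s["force"],s["qd"])
im=bot.grab_frame("scene");cv2.imwrite("pics/s10.png",cv2.resize(im[130:250,210:350,::-1],None,fx=5,fy=5,interpolation=cv2.INTER_CUBIC))
im=bot.grab_frame("top");cv2.imwrite("pics/t10.png",im[:,:,::-1])
E
```

```text
clock: 10.8
position: [0.4767, -0.2379, 0.1738]
tool_rot: [-3.142, 0.0, -2.613]
force: [-0.9, 0.8, 0.4]
grip_width: -0.0
clock: 11.4
position: [0.4764, -0.2674, 0.294]
tool_rot: [-3.141, 0.001, -2.613]
force: [-0.2, 0.5, 0.0]
grip_width: 0.0002
[ 0.47635414 -0.26740953  0.29398698] [-0.16410715  0.45655201  0.00115066] [-0.01795678  0.02492662 -0.00543145  0.02531984 -0.00307237 -0.00699748
 -0.00306145]
```

View pics/s10.png

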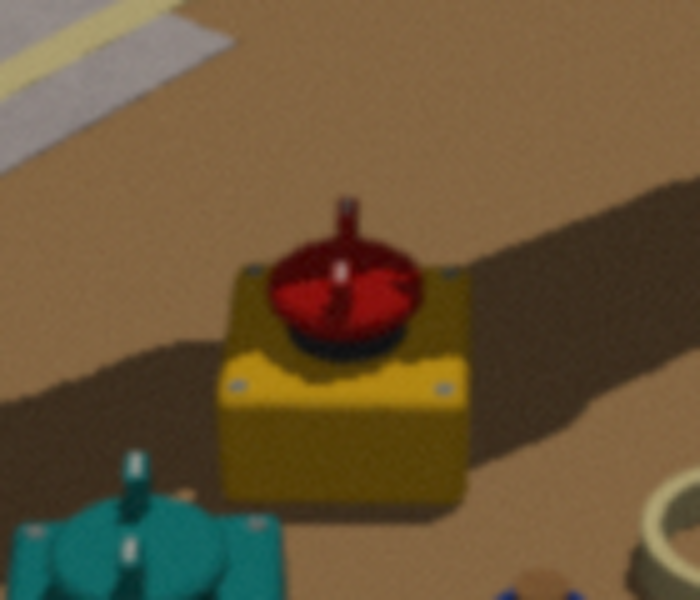

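View pics/t10.png

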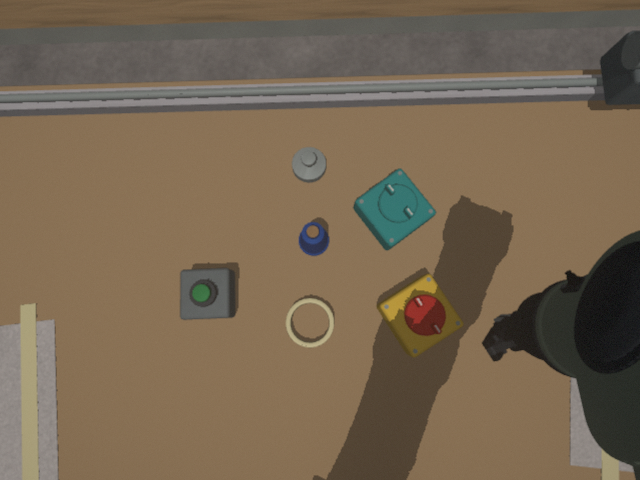

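The button is out and untwisted: stripes are back at crop columns 341 and 347, and the wings at (419,301) and (436,328) in the top view. The cone (313,238), tape roll (310,322), weight (309,164) and green button (202,293) have not moved. Handing in.

```bash
python3 - <<'E'
from workcell import bot
print(bot.job_done()); print(bot.observe()["clock"])
E
```

```text
the job is handed in; nothing more can be done
None
the job is handed in; nothing more can be done
```

The stop test is done and handed in at about 11.5 s of the 51 s allowed; the hand-in gave no verdict.

- **Press:** With the fingers shut, I pressed the red button straight in between its wings to the rigid bottom stop, reaching about 43 N at the wrist. I then lifted off, and the pictures showed it staying down on its own.
- **Twist:** I pushed wing_b clockwise with the fingertips to about 0.6 rad, measured from the picture. The button did not rise there, and the wrist felt about 4 N upward. The finger's backing was probably holding the wing down. I pushed about 1 mm further and lifted 8 mm, and the button came out.
- **Last checks:** After I backed off, the scene and top views showed the button out and the wings back at their starting angle. The green button, cone, tape roll, weight and turquoise box were unmoved. The arm was clear, with the wrist force near zero.

These results come from camera images and wrist force, since I could not read the button's press and twist values directly.

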